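# Run the carving sled home and lock it with the ball-lock pin

## Task

Gently push the shell-carving sled along its slideway until it meets its stop. Then take the ball-lock pin from the wooden stand with its red thumb button squeezed in, put it down through the aligned holes of sled and slideway, without forcing it, until its collar sits on the sled, and let go so that the button springs out and the pin is locked upright. Leave the jar, bottle, polishing bar and glass lump where they are.

Things in the scene. Friction and masses are not known exactly. Their poses are not given: they have to be found in the camera images.
- station: Fixed slideway: dark steel base plate 116 x 238 x 6 mm with two aluminium rails along y, their tops 32 mm above the bench. Origin on the bench under the middle of the pin-hole region; y is the direction in which the sled is pushed home, z up. It carries the steel set block (see set_nominal).
- sled: Aluminium sled with a carved shell on cork and a blue upright push flange at its rear. Axes as the slideway's; origin at bench height under its own hole. Plate 34 to 44 mm above the bench: front tongue 50 mm wide to y = +24 mm, behind it 98 mm wide, y = -24 to -104 mm; shell top 61 mm above the bench. Slides with about 3 N of friction and stays where it is left.
- sled_travel (a joint): Travel of the sled along the slideway's y axis, m; grows toward home; from -0.070. The stop is met somewhere between -0.010 and +0.010.
- sled_hole (a point): Centre of the mouth of the 13 mm hole through the sled's tongue, on its top face 44 mm above the bench. Axes as the sled's.
- sled_push (a point): Point in the middle of the rear face of the blue push flange, 70 mm above the bench: push here along the sled's +y. The flange is 60 mm wide (x), 10 mm thick (y), its top 82 mm above the bench.
- pin_stand: Fixed wooden block 60 x 76 mm, 46 mm high, with a 21 mm through hole in its middle in which the pin hangs loosely by its collar. Origin under its centre on the bench.
- pin: Ball-lock pin, about 0.12 kg. Origin: centre of its collar's underside; z along the pin, up to the handle. Collar 28 mm wide, z = 0 to 4 mm. Black handle block z = 4 to 44 mm, 30 mm (x) by 24 mm (y). Red thumb button, 14 mm wide, 18 mm high, stands 5 mm out of the +y face: gripping the handle along its y axis presses it flush; gripping along x does not.
- pin_grip (a point): Centre of the pin's handle at the button's height, 26 mm above the collar's underside, on the pin's axis. Axes as the pin's.
- pin_nose (a point): Tip of the pin's steel shank, 36 mm below the collar's underside. The shank is 12 mm in diameter down to 31 mm below the collar, then tapers to 9.4 mm at the nose.
- pin_balls (a point): On the pin's axis, 27.5 mm below the collar, at the two locking balls (6 mm high, on the +x and -x sides). With the button out they measure 18 mm across and cannot enter the 13 mm holes; with it flush they lie within the shank. With the collar on the sled at its stop they come out 2.5 mm below the bored plate; higher up they, and so the button, stay in.
- pin_button (a joint): Travel of the red thumb button into the handle, m: 0 out (balls out), 0.005 flush (balls in); spring force 4 N at 0, 9 N when flush. Balls clear a 13 mm hole from about 0.004.
- brine_jar_b: Bystander: glass jar, 69 mm wide, 82 mm high; origin under its centre.
- polish_bar: Bystander: green polishing bar, 26 x 62 x 24 mm; origin under its centre.
- glue_bottle_b: Bystander: small white glue bottle with red nozzle, 33 mm wide, 88 mm high; origin under its centre.
- glass_lump: Bystander: lump of green glass, 38 x 42 x 39 mm; origin under its centre.
- set_nominal (a point): Middle setting of the steel set block: a bored plate 22 to 32 mm above the bench under the sled's tongue, 13 mm hole without chamfer, open below to 6 mm above the bench; beyond it a stop wall for the sled's front edge. The block is screwed fast up to 10 mm either way along y from this point; where is not reported. With the sled against the wall both holes align within 0.5 mm.
- lamp_foot (a point): Foot of the black desk lamp that stands fixed at the right of the slideway: its twin upright arms, up to 60 mm nearer the robot than this point, rise to 0.54 m; from their top a second pair slopes down and away to the lamp head, 0.25 m farther and 0.12 m to the left. Swing past on the robot's side of it.

How it is judged:
By the outcome, as a careful person would: the job done as asked, in the order asked, and still so for the second after the job is handed in, with the robot touching nothing.
It also fails if it takes over 54 s, if anything falls off the work surface, if the arm or the gripper's body presses on something with over 40 N, if the wrist force passes 120 N, or if a joint passes its speed limit or range.

## Robot

A 6-joint arm with a two-finger parallel gripper is mounted at the origin on the work surface; the furniture and walls round the work are solid. World frame = base frame: x ahead of the robot, y to its left, z up, the work surface at z = 0. Lengths are in m, angles in degrees, forces in N, time in s.
With the tool pointing down it reaches from about 0.3 to 0.75 m from the base axis. Payload 8.5 kg.
Tool frame: the origin (TCP) lies on the centre line of the jaws, within the pads' length; the fingertips stand 11 mm ahead of it and the grasp point (between the pads) lies 8 mm behind it; z points along the fingers, y is the line along which they close (so a half turn about z gives the same grasp; the last joint's range is limited). The gripper opens to 85 mm and grips with 20 to 120 N. Pads are 22 mm wide; open, the fingers measure 114 mm over their backs; the gripper's body (76 mm by 85 mm) begins 54 mm behind the grasp point. The pads swing forward as they close: fully open they stand 13 mm farther back than shut.
Start: joints at [-12.336, 21.807, 74.336, -0, 83.858, -12.336], TCP at [0.55, 0, 0.242] pointing down, gripper open.
Joint ranges: [-178.18, 178.18], [-50.72, 133.34], [12.68, 142.11], [-81.47, 261.47], [9.98, 163.14], [-165.26, 165.26]. Speed limits (degrees/s): [136.94, 136.94, 180, 180, 180, 180].

## Interface

Orientations are given as a 3x3 rotation matrix whose columns are the frame's x, y, z axes.
In Python, from rig import env gives the robot as it stands.
- The arm moves only by the shell command python3 nudge.py 'ROWS' [FORCE]. ROWS is a JSON object whose key "segments" holds a list of rows, 1 to 10 of them, each of 5 numbers: dx, dy, dz in normalised numbers (1 is 40 cm), then a turn about the tool's z in shares of 360 degrees (1.0 is 360 degrees), then the finger opening in m; each row shifts and turns the commanded pose from where the row before left it, along the tool's axes as they then stand; what a row does not reach is not made up. A row lasts 1/10 s, in which the tool goes at most 0.05 m and 8.59 degrees, less where a joint would pass 70% of its speed; a pose out of reach is approached as far as the arm can. The fingers move at their own pace and stop on an object; FORCE is the grip in N (left out, the last holds). Time passes only in rows, so rows that do not move let the fingers close. It prints the time, the measured TCP pose, the force, the opening and the grip force at its end. Input that does not fit is refused with a message, and nothing moves.
- env.observe(): the state, without advancing time (a new reading comes with each control period).
- env.get_image(name): name is "scene" or "side" or "wrist"; returns a dict with "pixels" (420x560x3 uint8, red, green, blue), "K" (3x3 intrinsics, pixels), "distortion" ([k1, k2, p1, p2, k3] as OpenCV has them; the pictures are not rectified), "extrinsics" (4x4, takes a point from world to camera coordinates). Camera axes: x right, y down, z forward; pixel columns grow to the right and rows downward; lengths in m; the calibration is good to about 2 mm. A picture is of the moment at which its call begins. There is no depth.
- env.close_job(): hands the job in; it is judged then, once.
The state is a dict: "time_s": time; "q": joint angles; "qvel": joint speeds; "joint_efforts": joint torques, N m; "position": TCP position; "tool_rot": TCP orientation; "ft_force": force on the tool from outside, world axes, zero at the start; "wrist_torque": the same for the moment, N m; "grip_width": finger opening in m; "gripper_force": force on a finger pad.
Only numpy, scipy, OpenCV 4.12 (cv2) and the standard library are available. Lean on these libraries where they do the work, as an engineer would, in place of code of your own. Each camera call takes 0.05 s, during which the arm holds its last target. There are 200 camera calls.

## Working session

There is one attempt and no reset: what is moved stays moved. The work goes in short steps, Python scripts to look and compute and a shell command to move; the robot and the scene stay as the last step left them, time stands still between calls to the robot, and variables do not carry over. Pictures are saved under pics/ and viewed, at most 10 in all, crops included, and the job is handed in when it is done.

```bash
mkdir -p pics; ls
python3 - <<'E'
from rig import env
import cv2,pickle,numpy as np
o=env.observe();print(o['position'],np.round(o['tool_rot'],3),o['grip_width'])
D={}
for n in("scene","side","wrist"):
    d=env.get_image(n);D[n]=d;cv2.imwrite(f"pics/{n}0.png",d['pixels'][:,:,::-1])
    print(n,np.round(np.linalg.inv(d['extrinsics']),3)[:3,3],np.round(d['K'],0).tolist(),d['distortion'])
pickle.dump(D,open('d0.pkl','wb'))
E
```

```text
nudge.py
pics
rig.py
[5.49710943e-01 5.62894845e-05 2.41709675e-01] [[ 0.     1.    -0.001]
 [ 1.    -0.     0.   ]
 [ 0.    -0.001 -1.   ]] 0.08549348684288194
scene [0.041 0.789 0.54 ] [[427.0, 0.0, 280.0], [0.0, 427.0, 210.0], [0.0, 0.0, 1.0]] [0.01195806 0.         0.         0.         0.        ]
side [0.44  0.982 0.804] [[479.0, 0.0, 280.0], [0.0, 479.0, 210.0], [0.0, 0.0, 1.0]] [-0.15716706  0.          0.          0.          0.        ]
wrist [0.549 0.069 0.374] [[300.0, 0.0, 278.0], [0.0, 300.0, 203.0], [0.0, 0.0, 1.0]] [0.00803171 0.         0.         0.         0.        ]
```

View pics/scene0.png

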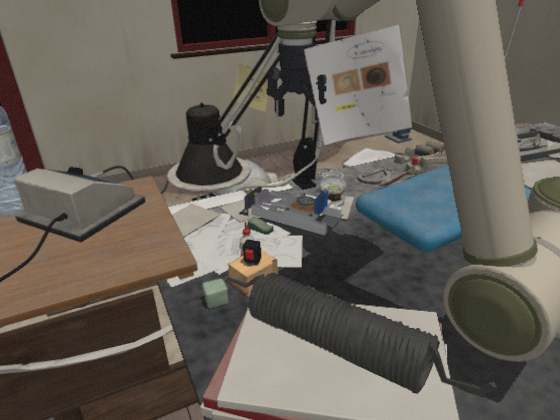

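View pics/side0.png

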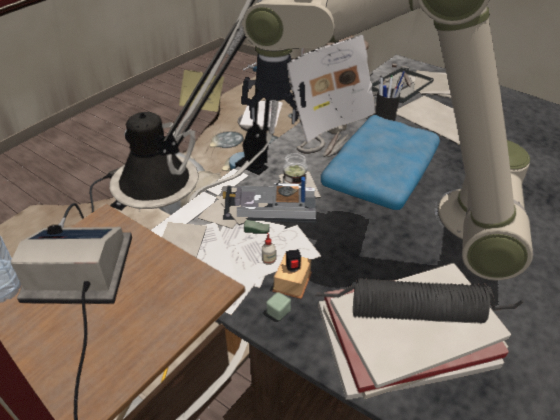

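View pics/wrist0.png

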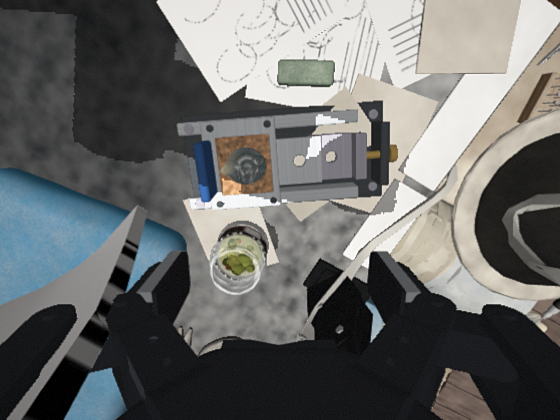

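The wrist view shows the slideway with its blue flange at (203,170), shell at (247,165) and light circles at (299,160) and (330,157). The scene view has the pin and stand near (252,255), and the side view has them near (293,265). I'll zoom in on these.

```bash
cat > h.py <<'E'
import numpy as np,cv2
def ray(d,uv):
    p=cv2.undistortPoints(np.array([[uv]],float),np.array(d['K']),np.array(d['distortion']))[0,0]
    T=np.linalg.inv(d['extrinsics']);return T[:3,3],T[:3,:3]@np.array([p[0],p[1],1])
def onz(d,uv,z):
    c,r=ray(d,uv);return c+r*(z-c[2])/r[2]
def two(d1,a,d2,b):
    c1,r1=ray(d1,a);c2,r2=ray(d2,b)
    s=np.linalg.lstsq(np.c_[r1,-r2],c2-c1,rcond=None)[0]
    p,q=c1+s[0]*r1,c2+s[1]*r2;return (p+q)/2,np.linalg.norm(p-q)
def proj(d,P):
    E=np.array(d['extrinsics']);r,_=cv2.Rodrigues(E[:3,:3])
    return cv2.projectPoints(np.array([P],float),r,E[:3,3],np.array(d['K']),np.array(d['distortion']))[0][0,0]
E
python3 - <<'E'
import pickle,cv2,numpy as np
D=pickle.load(open('d0.pkl','rb'))
def c(n,x,y,w,h,s):return cv2.resize(D[n]['pixels'][y:y+h,x:x+w,::-1],None,fx=s,fy=s,interpolation=cv2.INTER_CUBIC)
top=c('wrist',170,90,240,95+20,800/240)[:330]
top=cv2.resize(D['wrist']['pixels'][95:215,170:410,::-1],(600,300),interpolation=cv2.INTER_CUBIC)
im=np.zeros((600,800,3),np.uint8);im[:300,:600]=top
im[300:600,:400]=c('scene',210,220,80,60,5); im[300:600,400:800]=c('side',255,230,80,60,5)
cv2.imwrite('pics/z1.png',im)
E
```

```text
(no output)
```

View pics/z1.png

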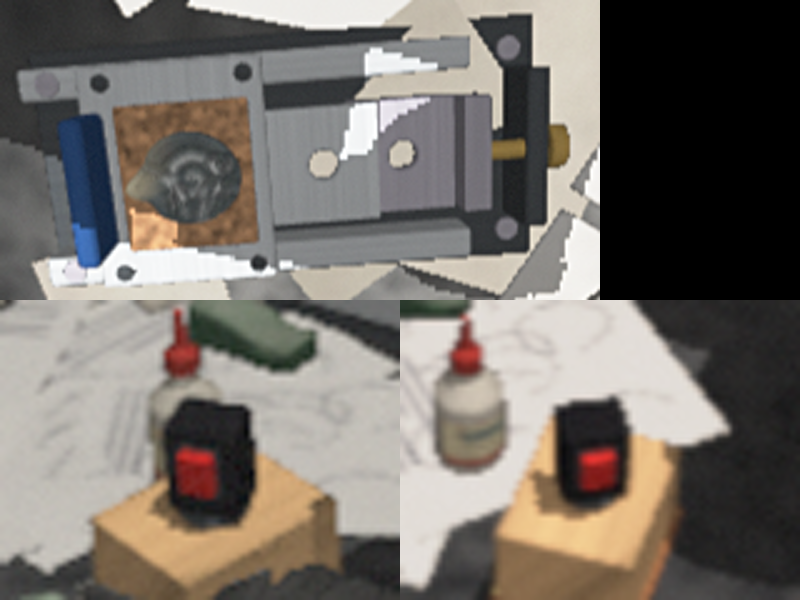

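The sled hole is at wrist pixel (299.2,160.2) and the block hole at (330.8,156.2). The sled's front edge is near u=322 and the stop wall near u=354. The button faces both fixed cameras.

Run:
```python
import pickle,cv2,numpy as np
from h import *
D=pickle.load(open('d0.pkl','rb'));w=D['wrist']
f=lambda x,y:(170+x/2.5,95+y/2.5)
H=onz(w,f(323,163),.044);B=onz(w,f(402,153),.032)
d=B-H;print(H,B,'dist',np.linalg.norm(d[:2]),'yaw of y',np.degrees(np.arctan2(d[1],d[0])))
for n,p,z in [('plate rear-top-left',(80,80),.044),('plate fr left',(260,55),.044),('plate fr right',(275,270),.044),('tongue L',(380,100),.044),('tongueR',(380,216),.044),
 ('rail L far',(468,38),.032),('railLnear',(20,70),.032),('railL near low',(22,102),.032),('railLfar low',(468,67),.032),('flange top rearL',(60,122),.082),('flange top rear R',(80,266),.082),('flange top frontL',(101,114),.082),('wall top',(460,150),.032)]:
    print(n,np.round(onz(w,f(*p),z),4))
S,E=D['scene'],D['side']
a=lambda x,y:(210+x/5,220+(y-300)/5); b=lambda x,y:(255+(x-400)/5,230+(y-300)/5)
for n,p,q in [('button c',(197,473),(598,470)),('handle topL front',(167,432),(563,440)),('top R front',(240,442),(626,438)),('top back R',(253,407),(621,400)),('top back L',(180,402),(557,405)),('stand front corner',(187,582),None)]:
    if q: print(n,np.round(two(S,a(*p),E,b(*q))[0],4),two(S,a(*p),E,b(*q))[1])
```

```text
[0.57150762 0.0249869  0.044     ] [0.60806176 0.02793378 0.032     ] dist 0.03667272467993075 yaw of y 4.6090389668421405
plate rear-top-left [0.4671 0.0602 0.044 ]
plate fr left [0.544  0.0706 0.044 ]
plate fr right [ 0.5505 -0.0239  0.044 ]
tongue L [0.5955 0.052  0.044 ]
tongueR [0.5975 0.0013 0.044 ]
rail L far [0.6344 0.0777 0.032 ]
railLnear [0.438  0.0641 0.032 ]
railL near low [0.4376 0.0504 0.032 ]
railLfar low [0.6352 0.0656 0.032 ]
flange top rearL [0.4678 0.0456 0.082 ]
flange top rear R [ 0.4715 -0.0116  0.082 ]
flange top frontL [0.4837 0.0487 0.082 ]
wall top [0.6342 0.0293 0.032 ]
button c [0.4727 0.2878 0.0707] 0.001491519918827474
handle topL front [0.4881 0.2847 0.0828] 0.00015081655899723965
top R front [0.4618 0.2755 0.0804] 0.004054968126491139
top back R [0.4653 0.2616 0.0878] 0.0026831129683792094
top back L [0.4921 0.2707 0.0879] 0.0017426373941809433
```

Careful with the scale: shifts go in shares of 40 cm and turns go in shares of 360 degrees. That gives: 0.04 m / 0.4 = 0.1, 0.005 m / 0.4 = 0.0125, -4.2 degrees / 360 = -0.0117.

```bash
python3 nudge.py '{"segments": [[0.0125, -0.0975, 0, 0, 0], [0.0125, -0.0975, 0, 0, 0], [0.0125, -0.095, 0, -0.0117, 0], [0, 0, 0.1, 0, 0], [0, 0, 0.1, 0, 0], [0, 0, 0.1, 0, 0], [0, 0, 0.075, 0, 0], [0, 0, 0, 0, 0], [0, 0, 0, 0, 0]]}' 20; python3 nudge.py '{"segments": [[0, 0, 0, 0, 0]]}'
python3 - <<'E'
from rig import env
import numpy as np
o=env.observe();print(o['position'],np.round(o['tool_rot'],3),o['grip_width'],o['ft_force'])
E
```

```text
time_s: 1.05
position: [0.4343, 0.015, 0.0929]
tool_rot: [[-0.073, 0.997, -0.0], [0.997, 0.073, 0.0], [0.0, -0.0, -1.0]]
ft_force: [0.6, 0.1, 0.4]
grip_width: 0.0001
gripper_force: 0.0
time_s: 1.15
position: [0.4349, 0.0148, 0.0938]
tool_rot: [[-0.073, 0.997, 0.003], [0.997, 0.073, -0.001], [-0.001, 0.003, -1.0]]
ft_force: [0.2, 0.2, -0.0]
grip_width: -0.0003
gripper_force: 0.0
[0.43485899 0.01481346 0.09380309] [[-0.073  0.997  0.003]
 [ 0.997  0.073 -0.001]
 [-0.001  0.003 -1.   ]] -0.0003363342824930074 [ 0.2246359   0.17575726 -0.03283704]
```

Converted, 0.019 m / 0.4 = 0.0475, 0.006 m / 0.4 = 0.015.

```bash
python3 nudge.py '{"segments": [[0, 0, 0.0475, 0, 0], [0, 0.015, 0, 0, 0], [0, 0.0125, 0, 0, 0], [0, 0.0075, 0, 0, 0], [0, 0.0075, 0, 0, 0], [0, 0.0075, 0, 0, 0], [0, 0.0075, 0, 0, 0], [0, 0.0075, 0, 0, 0]]}'; python3 nudge.py '{"segments": [[0, 0.0075, 0, 0, 0], [0, 0.0075, 0, 0, 0], [0, 0.0075, 0, 0, 0], [0, 0.0075, 0, 0, 0]]}'
```

```text
time_s: 1.95
position: [0.4597, 0.017, 0.0734]
tool_rot: [[-0.073, 0.997, -0.001], [0.997, 0.073, 0.0], [0.0, -0.001, -1.0]]
ft_force: [-3.7, 0.1, 2.7]
grip_width: -0.0003
gripper_force: 1.7
time_s: 2.35
position: [0.472, 0.0179, 0.0733]
tool_rot: [[-0.073, 0.997, -0.0], [0.997, 0.073, 0.0], [0.0, -0.0, -1.0]]
ft_force: [-2.9, 0.7, 2.7]
grip_width: -0.0001
gripper_force: 1.7
```

Converted, 0.003 m / 0.4 = 0.0075, 0.002 m / 0.4 = 0.005.

```bash
python3 nudge.py '{"segments": [[0, 0.0075, 0, 0, 0], [0, 0.0075, 0, 0, 0], [0, 0.0075, 0, 0, 0], [0, 0.005, 0, 0, 0]]}'; python3 nudge.py '{"segments": [[0, 0.0025, 0, 0, 0], [0, 0.0025, 0, 0, 0], [0, 0.0025, 0, 0, 0]]}';python3 nudge.py '{"segments": [[0, 0.0025, 0, 0, 0], [0, 0.0025, 0, 0, 0]]}'
```

```text
time_s: 2.75
position: [0.4831, 0.0187, 0.0733]
tool_rot: [[-0.073, 0.997, -0.0], [0.997, 0.073, 0.0], [0.0, -0.0, -1.0]]
ft_force: [-3.9, 1.0, 2.5]
grip_width: 0.0002
gripper_force: 1.6
time_s: 3.05
position: [0.4858, 0.0189, 0.0733]
tool_rot: [[-0.073, 0.997, -0.0], [0.997, 0.073, 0.0], [0.0, -0.0, -1.0]]
ft_force: [-3.8, 0.8, 3.5]
grip_width: -0.0001
gripper_force: 1.6
time_s: 3.25
position: [0.4878, 0.019, 0.0733]
tool_rot: [[-0.073, 0.997, -0.0], [0.997, 0.073, 0.0], [0.0, -0.0, -1.0]]
ft_force: [-2.6, 0.7, 1.9]
grip_width: 0.0
gripper_force: 1.6
```

Converted, 0.001 m / 0.4 = 0.0025.

```bash
for i in 1 2 3; do python3 nudge.py '{"segments": [[0, 0.0025, 0, 0, 0], [0, 0.0025, 0, 0, 0]]}' | grep -E 'pos|ft_'; done
```

```text
position: [0.4899, 0.0192, 0.0733]
ft_force: [-4.0, 0.6, 0.7]
position: [0.4918, 0.0193, 0.0733]
ft_force: [-6.3, 1.0, 3.6]
position: [0.492, 0.0194, 0.0732]
ft_force: [-15.0, -1.4, 10.3]
```

Converted, -0.04 m / 0.4 = -0.1, -0.03 m / 0.4 = -0.075.

```bash
python3 nudge.py '{"segments": [[0, -0.0125, 0, 0, 0], [0, -0.0375, -0.0125, 0, 0], [0, 0, -0.1, 0, 0.085], [0, 0, -0.1, 0, 0.085], [0.075, 0, -0.1, 0, 0.085], [0.1, 0.025, -0.1, 0, 0.085], [0.075, 0.025, -0.075, 0, 0.085], [0, 0, 0, 0, 0.085], [0, 0, 0, 0, 0.085], [0, 0, 0, 0, 0.085]]}'
python3 - <<'E'
from rig import env
import cv2,pickle,numpy as np
D={}
for n in("wrist","scene","side"):
    D[n]=env.get_image(n)
pickle.dump(D,open('d1.pkl','wb'))
cv2.imwrite("pics/w1.png",cv2.resize(D['wrist']['pixels'][:,:,::-1],(800,600),interpolation=cv2.INTER_CUBIC))
E
```

```text
time_s: 4.85
position: [0.4854, 0.1132, 0.2621]
tool_rot: [[-0.072, 0.997, -0.002], [0.997, 0.072, -0.0], [-0.0, -0.002, -1.0]]
ft_force: [-0.1, -0.4, -0.2]
grip_width: 0.0853
gripper_force: 0.0
```

View pics/w1.png

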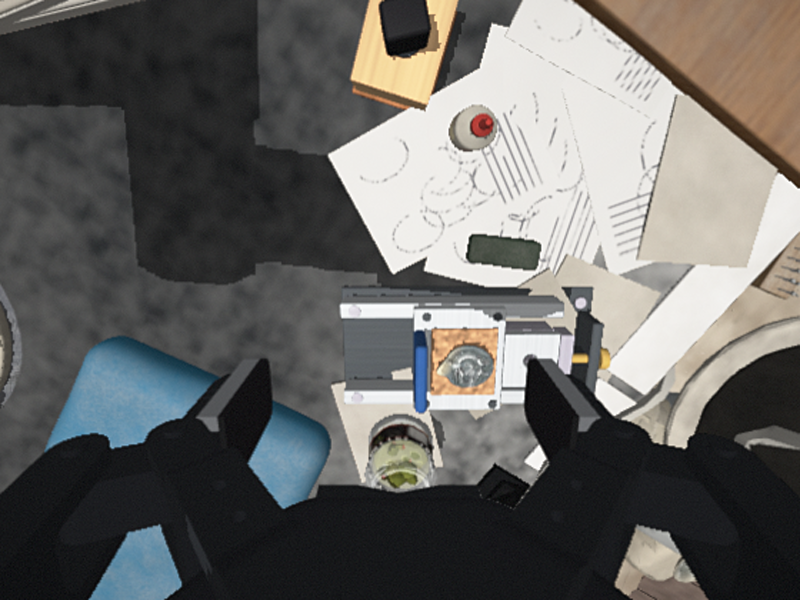

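The sled is against the stop, with its hole at (530,360) in the enlarged wrist view. The pin handle top is at (405,25), the bottle at (474,128) and the lamp foot at (503,485). Next I'll work out their positions.

Run:
```python
import pickle,cv2,numpy as np
from h import *
from rig import env
D=pickle.load(open('d1.pkl','rb'));w=D['wrist'];k=.7
o=env.observe();print(np.round(o['q'],1),o['position'])
hz=onz(w,(k*530,k*360),.044);print('hole',hz)
print('block hole d0',.608,.028,'pred H0+travel')
print('bottle top',onz(w,(k*482,k*125),.088),'bar',onz(w,(k*505,k*252),.024),'lamp foot',onz(w,(k*503,k*485),.03),'jar',onz(w,(k*400,k*440),.08))
print('stand lower corners',onz(w,(k*352,k*82),.046),onz(w,(k*428,k*106),.046))
print('pin top',[np.round(onz(w,(k*a,k*b),.09),4) for a,b in [(387,52),(430,42),(378,5)]])
g=cv2.cvtColor(w['pixels'],cv2.COLOR_RGB2GRAY)[235:270,355:392]
print(g[::3,::2])
```

```text
[-0.5 15.8 80.  -0.  84.3 -4.6] [0.48543126 0.11308879 0.26228528]
hole [0.60838269 0.02765813 0.044     ]
block hole d0 0.608 0.028 pred H0+travel
bottle top [0.53342198 0.21440522 0.088     ] bar [0.57785355 0.11924406 0.024     ] lamp foot [ 0.60767521 -0.11681348  0.03      ] jar [ 0.49724104 -0.03758365  0.08      ]
stand lower corners [0.4407892  0.24147487 0.046     ] [0.49854935 0.22919333 0.046     ]
pin top [array([0.4672, 0.253 , 0.09  ]), array([0.494 , 0.2606, 0.09  ]), array([0.4599, 0.2786, 0.09  ])]
[[251 244 248 248 249 246 246 242 245 246 241 247 241 244 245 243 242 249
  254]
 [244 238 239 240 241 240 240 236 240 240 235 241 236 238 239 237 237 241
  246]
 [242 239 239 241 240 238 239 235 239 240 235 240 237 238 238 237 237 242
  209]
 [242 239 238 241 240 239 239 238 239 239 235 239 238 239 238 237 238 244
  148]
 [240 241 238 241 240 238 242 225 220 230 236 240 240 238 237 236 240 245
  152]
 [241 241 238 242 240 243 110  92  74  93 122 225 221 222 219 216 247 246
  188]
 [240 240 239 242 240 235  98  86  12  19  16  47  87  83  84  83  88 232
  204]
 [239 240 238 241 238 239 198  34  18  18  21  19  46  88  87  85  85  81
  193]
 [238 240 238 241 239 239 247  60  16  16  20  16  20  48  86  86  88  85
   80]
 [238 240 239 239 238 239 250  30  13  18  16  15  17  20  27  88  86  86
   84]
 [238 238 240 239 238 239 254  13  18  18  21  22  21  20  21  24  86  87
   85]
 [240 239 242 241 238 241 247   6  14  18  16  17  17  16  17  16  17  86
   88]]
```

Converted, 0.04 m / 0.4 = 0.1, 0.039 m / 0.4 = 0.0975, -8.5 degrees / 360 = -0.0236.

```bash
python3 nudge.py '{"segments": [[0.1, 0.0025, 0, 0, 0.05], [0.1, 0.0025, 0, 0, 0.05], [0.1, 0.0025, 0, 0, 0.05], [0.0975, 0, 0, 0, 0.05], [0, 0, 0.0125, -0.0236, 0.05], [0, 0, 0.0125, -0.0236, 0.05], [0, 0, 0.0125, -0.0236, 0.05], [0, 0, 0.0125, -0.0236, 0.05], [0, 0, 0.0125, -0.0236, 0.05], [0, 0, 0.0125, -0.0236, 0.05]]}'
python3 nudge.py '{"segments": [[0, 0, 0, -0.0236, 0.05], [0, 0, 0, -0.0236, 0.05], [0, 0, 0, -0.0236, 0.05], [0, 0, 0, -0.0236, 0.05], [0, 0, 0, -0.0236, 0.05], [0, 0, 0, -0.0236, 0.05], [0, 0, 0, 0, 0.05], [0, 0, 0, 0, 0.05]]}'
python3 - <<'E'
from rig import env
import cv2,pickle,numpy as np
o=env.observe();print(np.round(o['q'],1))
d=env.get_image('wrist');pickle.dump(d,open('d2.pkl','wb'))
cv2.imwrite("pics/w2.png",cv2.resize(d['pixels'][:,:,::-1],(800,600),interpolation=cv2.INTER_CUBIC))
E
```

```text
time_s: 6.0
position: [0.477, 0.272, 0.2323]
tool_rot: [[-0.824, 0.566, -0.001], [0.566, 0.824, -0.0], [0.001, -0.001, -1.0]]
ft_force: [-0.4, -0.2, 0.3]
grip_width: 0.0499
gripper_force: 0.0
time_s: 6.8
position: [0.477, 0.2723, 0.2328]
tool_rot: [[-0.962, -0.275, -0.001], [-0.275, 0.962, -0.0], [0.001, 0.0, -1.0]]
ft_force: [0.2, -0.0, -0.3]
grip_width: 0.0499
gripper_force: 0.0
[ 17.4  22.1  75.4   0.   82.5 -88.6]
```

View pics/w2.png

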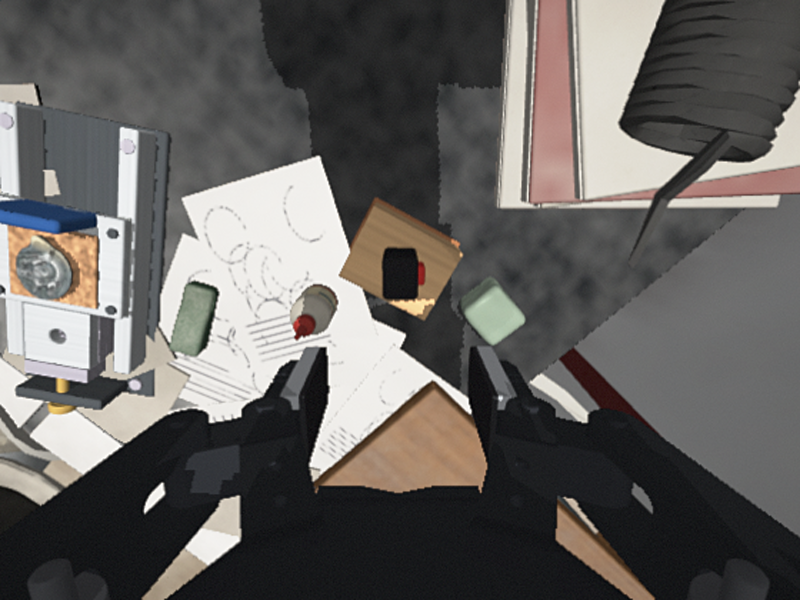

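The handle is the black block at (402,273), with the red button on its right, which is the +tool-y side. The grip axis therefore looks aligned. The sled hole is at (58,335).

Run:
```python
import pickle,cv2,numpy as np
from h import *
w=pickle.load(open('d2.pkl','rb'));im=w['pixels'].astype(int)
print('cam',np.round(np.linalg.inv(w['extrinsics'])[:3,3],3),'pin top proj',proj(w,(.477,.272,.09)),proj(w,(.477,.272,.05)))
x0,y0=255,165
c=im[y0:y0+55,x0:x0+60]
print(c.sum(2)[::2,::2]//3)
m=((c.sum(2)<90)).astype(np.uint8)
n,l,s,ce=cv2.connectedComponentsWithStats(m);i=1+np.argmax(s[1:,4]);print(s[i],ce[i])
pts=np.argwhere(l==i)[:,::-1].astype(np.float32);print(cv2.minAreaRect(pts))
r=(c[:,:,0]>120)&(c[:,:,1]<60);p=np.argwhere(r)[:,::-1];print('red',p.min(0),p.max(0),p.mean(0)+[x0,y0])
print('hole',onz(w,(58*.7,335*.7),.044))
```

```text
cam [0.41  0.253 0.365] pin top proj [277.61478431 194.80929127] [277.67603794 185.70818023]
[[116 119 117 119 119 119 116 113 112 110 114 117 120 121 117 114 115 114
  117 116 117 113 111  93  84  87  86  80  79  57]
 [119 117 118 118 118 118 119 118 117 115 113 112 113 120 120 121 118 115
  113 114 115 116 115 111 108  89  85  91  86  80]
 [120 120 119 118 118 119 119 120 120 119 118 115 110 111 114 120 120 121
  117 115 112 114 117 117 117 110 103  87  87  89]
 [118 119 120 122 120 119 118 119 122 123 124 121 119 115 112 113 117 118
  120 120 115 114 113 116 116 115 114 108  95  84]
 [112 117 119 119 121 124 123 110  57  57  55  58  77  76  73  71  72  89
  118 119 122 119 117 113 112 115 115 115 106 101]
 [115 112 115 117 118 122 122  43   7   9  15  14  11  15  14  13  17  12
   86 112 115 118 120 117 116 113 112 116 116 106]
 [119 117 116 115 115 118 121  18  16  15  16  20  19  16  14  17  15  15
   56 116 111 112 115 119 120 116 115 114 114 113]
 [120 119 117 118 114 114 115  11  20  18  17  20  15  18  20  15  18  15
   35 122 115 112 111 113 115 118 120 117 114 111]
 [120 1
[... 1952 characters left out ...]
213 215 217 220 219  54  44  47  44  47]
 [241 157  74  67  49  72  50  52  45  60 142 192 204 205 209 211 209 208
  210 214 216 188 182 119 150  44  47  51  50  47]
 [238 222  58  44  43  48  48  51  51  46  40  52 131 190 203 206 206 208
  208 208 215 125 120 119  47  48  50  48  48  49]
 [237 243  64  43  45  49  50  52  48  44  46  38  25  43  78 188 202 203
  207 210 208 109 120  71  48  47  48  50  51  48]
 [237 240 155  38  46  45  47  47  44  44  41  38  32  30  28  48 132 189
  200 179 180 114 106  49  48  51  50  49  49  47]]
[ 13   9  25  35 817] [24.5752754  26.20807834]
((25.0, 26.0), (34.0, 24.0), 90.0)
red [38 21] [41 33] [294.46 192.24]
hole [0.60725715 0.02822707 0.044     ]
```

Converted, 0.04 m / 0.4 = 0.1, 0.035 m / 0.4 = 0.0875.

```bash
python3 nudge.py '{"segments": [[0, 0.0063, 0.1, 0, 0.05], [0, 0, 0.1, 0, 0.05], [0, 0, 0.0875, 0, 0.05], [0, 0, 0.0625, 0, 0.05], [0, 0, 0.04, 0, 0.05], [0, 0, 0.025, 0, 0.05], [0, 0, 0, 0, 0.05], [0, 0, 0, 0, 0.05]]}' 40
python3 nudge.py '{"segments": [[0, 0, 0, 0, 0.035], [0, 0, 0, 0, 0.03], [0, 0, 0, 0, 0.02], [0, 0, 0, 0, 0.01], [0, 0, 0, 0, 0.01], [0, 0, 0, 0, 0.01]]}' 40
```

```text
time_s: 7.65
position: [0.4767, 0.2752, 0.0678]
tool_rot: [[-0.961, -0.278, 0.001], [-0.278, 0.961, 0.0], [-0.001, 0.0, -1.0]]
ft_force: [0.5, 0.1, 0.2]
grip_width: 0.0503
gripper_force: 0.0
time_s: 8.25
position: [0.477, 0.2748, 0.0684]
tool_rot: [[-0.96, -0.279, 0.003], [-0.279, 0.96, -0.0], [-0.003, -0.001, -1.0]]
ft_force: [0.3, -3.4, 6.9]
grip_width: 0.0237
gripper_force: 41.5
```

```bash
python3 nudge.py '{"segments": [[0, 0, -0.025, 0, 0.01], [0, 0, -0.05, 0, 0.01], [0, 0, -0.075, 0, 0.01], [0, 0, -0.1, 0, 0.01], [0, 0, -0.0625, 0, 0.01], [0, 0, 0, 0, 0.01], [0, 0, 0, 0, 0.01]]}'
python3 - <<'E'
from rig import env
import cv2,pickle,numpy as np
D={n:env.get_image(n) for n in('wrist','scene','side')};pickle.dump(D,open('d3.pkl','wb'))
im=np.zeros((600,800,3),np.uint8)
im[:300,:400]=cv2.resize(D['wrist']['pixels'][:,:,::-1],(400,300),interpolation=cv2.INTER_AREA)
from h import proj
p=env.observe()['position']
for n,x,y in(('scene',0,300),('side',400,300)):
    u,v=proj(D[n],(p[0],p[1],p[2]-.02)).astype(int);print(n,u-40,v-30)
    im[y:y+300,x:x+400]=cv2.resize(D[n]['pixels'][v-30:v+30,u-40:u+40,::-1],(400,300),interpolation=cv2.INTER_CUBIC)
cv2.imwrite('pics/z3.png',im)
E
```

```text
time_s: 8.95
position: [0.4758, 0.275, 0.1921]
tool_rot: [[-0.96, -0.279, -0.0], [-0.279, 0.96, 0.0], [0.0, 0.0, -1.0]]
ft_force: [-0.3, -0.8, -1.5]
grip_width: 0.0235
gripper_force: 40.5
scene 209 175
side 255 193
```

View pics/z3.png

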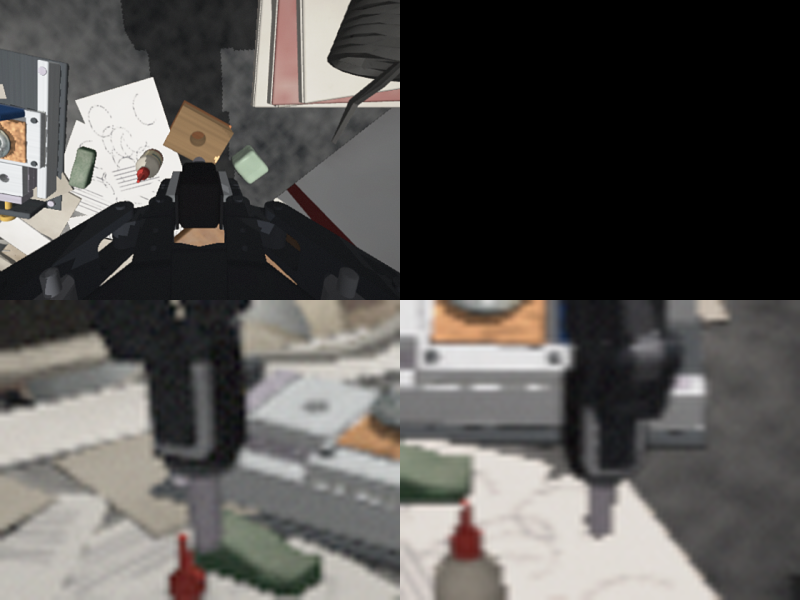

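The pin is held with the button flush, and the shank hangs straight down with no balls showing. Next I'll carry it above the hole.

Converted, -0.045 m / 0.4 = -0.1125, -0.04 m / 0.4 = -0.1.

```bash
python3 nudge.py '{"segments": [[-0.0125, -0.0625, 0, 0, 0.01], [-0.025, -0.1125, 0, 0, 0.01], [-0.025, -0.1125, 0, 0, 0.01], [-0.025, -0.1125, 0, 0, 0.01], [-0.025, -0.1125, 0, 0, 0.01], [-0.02, -0.1, 0, 0, 0.01], [-0.0125, -0.0725, 0, 0, 0.01], [0, 0, 0.075, 0, 0.01], [0, 0, 0.075, 0, 0.01], [0, 0, 0.0375, 0, 0.01]]}'
python3 nudge.py '{"segments": [[0, 0, 0, 0, 0.01], [0, 0, 0, 0, 0.01]]}'
python3 - <<'E'
from rig import env
import cv2,pickle,numpy as np
from h import *
D={n:env.get_image(n) for n in('wrist','scene','side')};pickle.dump(D,open('d4.pkl','wb'))
im=np.zeros((600,800,3),np.uint8)
p=env.observe()['position']
im[:300,:400]=cv2.resize(D['scene']['pixels'][:,:,::-1],(400,300),interpolation=cv2.INTER_AREA)
im[:300,400:]=cv2.resize(D['side']['pixels'][:,:,::-1],(400,300),interpolation=cv2.INTER_AREA)
for n,x,y in(('scene',0,300),('side',400,300)):
    u,v=proj(D[n],(.608,.028,.06)).astype(int);print(n,u-20,v-15,proj(D[n],(.608,.028,.044)))
    im[y:y+300,x:x+400]=cv2.resize(D[n]['pixels'][v-15:v+15,u-20:u+20,::-1],(400,300),interpolation=cv2.INTER_CUBIC)
cv2.imwrite('pics/z4.png',im)
E
```

```text
time_s: 10.1
position: [0.6069, 0.0279, 0.1132]
tool_rot: [[-0.96, -0.278, -0.006], [-0.278, 0.96, 0.001], [0.006, 0.003, -1.0]]
ft_force: [-0.7, 0.3, -1.4]
grip_width: 0.0235
gripper_force: 40.5
time_s: 10.3
position: [0.6084, 0.0281, 0.117]
tool_rot: [[-0.96, -0.279, -0.001], [-0.279, 0.96, 0.0], [0.001, 0.0, -1.0]]
ft_force: [0.1, 0.0, -0.4]
grip_width: 0.0237
gripper_force: 40.5
scene 251 174 [271.74023411 195.55332848]
side 229 173 [249.5853264  193.07238463]
```

View pics/z4.png

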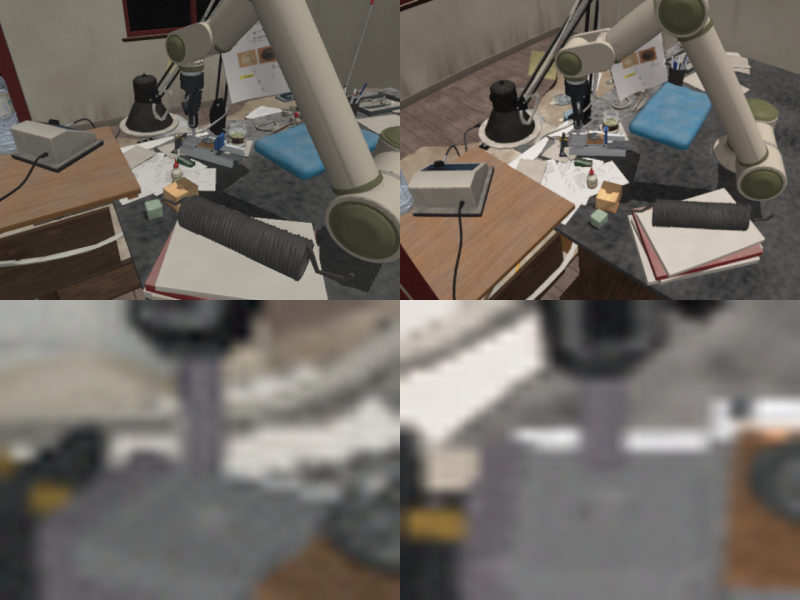

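Run:
```python
import pickle,cv2,numpy as np
from h import *
np.set_printoptions(linewidth=200)
for f,n in(('d3','scene'),('d1','scene'),('d1','side'),('d3','side'),('d4','scene'),('d4','side')):
    d=pickle.load(open(f+'.pkl','rb'))[n];g=d['pixels'].astype(int).sum(2)//3
    u,v=np.round(proj(d,(.608,.028,.044))).astype(int);print(f,n,'window origin',u-7,v-5);print(g[v-5:v+6,u-7:u+8])
d=pickle.load(open('d4.pkl','rb'))
for n in('scene','side'):
    g=d[n]['pixels'].astype(int).sum(2)//3
    a=proj(d[n],(.6084,.0281,.059));b=proj(d[n],(.6084,.0281,.095));print(n,'pred nose',a,'collar',b)
    r0,r1=int(b[1])-1,int(a[1])+4;c0=int(a[0])-8
    print(c0,r0);print(g[r0:r1,c0:c0+17])
```

```text
d3 scene window origin 265 191
[[169 159 169 189 200 195 198 194 195 196 197 196 176 149 149]
 [170 180 199 198 198 194 197 199 195 197 197 197 194 185 177]
 [184 200 198 195 196 196 196 195 194 193 195 197 195 194 197]
 [197 196 197 197 197 192 187 187 186 190 195 195 198 200 199]
 [196 199 196 194 187 163 151 153 150 171 194 198 197 201 198]
 [198 197 195 191 168 135 124 128 127 157 193 200 197 198 200]
 [196 198 196 194 189 172 158 167 170 183 197 198 195 198 194]
 [198 195 192 194 195 194 195 195 199 200 200 196 198 193 185]
 [176 185 188 192 196 195 197 200 198 197 198 199 191 171 178]
 [126 143 157 166 178 185 195 199 196 195 195 189 165 155 166]
 [112 112 111 118 126 143 168 178 180 182 179 159 140 139 146]]
d1 scene window origin 265 191
[[171 159 167 191 197 196 194 196 194 195 200 199 175 148 147]
 [170 182 202 198 197 198 196 197 197 196 195 196 196 183 178]
 [186 199 200 195 196 196 198 195 194 194 196 197 197 196 198]
 [198 196 196 196 198 190 188 184 186 190 195 197 196 197 200]
 [195 197 196 196 187 168 152 153 149 172 195 198 196 197 198]
 [198 196 197 192 168 133 126
[... 5135 characters left out ...]
125 116 109 103 102 107 105 103 106 120 120 124 127 133 133]
 [119 114 110 102  91  93  99 107 105 102 104 114 119 122 128 130 131]
 [107 103 103  98  90  87  98 105 106 102 106 117 124 129 130 129 129]
 [124 121 122 126 130 119 105 107 106 102 114 133 140 142 141 140 140]
 [201 209 211 218 222 194 129 110 107 108 147 191 197 196 197 200 203]
 [131 160 190 194 194 171 124 108 106 109 157 208 214 212 213 212 213]
 [108 122 127 129 128 119 108 106 107 105 114 131 134 134 134 132 132]
 [109 117 117 114 116 114 108 102 101 100 106 114 116 116 116 116 117]
 [106 116 116 115 116 115 112 112 110 112 115 116 116 117 116 117 117]
 [114 118 115 114 116 116 116 116 117 116 115 117 116 117 118 118 116]]
```

Run:
```python
import pickle,cv2,numpy as np
from h import *
from scipy.optimize import least_squares as L
d=pickle.load(open('d4.pkl','rb'));S,E=d['scene'],d['side']
h=L(lambda p:np.r_[proj(S,(*p,.044))-[271.7,195.8],proj(E,(*p,.044))-[249.5,193.5]],(.608,.028),x_scale=.001);print('hole',h.x,h.fun)
print('hole u only',L(lambda p:[proj(S,(*p,.044))[0]-271.7,proj(E,(*p,.044))[0]-249.5],(.608,.028),x_scale=.001).x)
def pu(d,p,v):
    a,b=proj(d,(*p,.059)),proj(d,(*p,.095));return a[0]+(b[0]-a[0])*(v-a[1])/(b[1]-a[1])
for vs,us in((188,270.9),(183,270.5)):
    print('pin',L(lambda p:[pu(S,p,vs)-us,pu(E,p,186.5)-248.75],(.608,.028),x_scale=.001).x)
```

```text
hole [0.60766653 0.02929449] [-0.1530619  -0.01036458  0.13873939 -0.10816194]
hole u only [0.608247   0.02782894]
pin [0.60941337 0.02840015]
pin [0.60921612 0.02951331]
```

Converted, 0.005 m / 0.4 = 0.0125, 0.0012 m / 0.4 = 0.003.

```bash
python3 nudge.py '{"segments": [[0.003, 0.0008, 0, 0, 0.01], [0, 0, 0.0125, 0, 0.01], [0, 0, 0.0125, 0, 0.01], [0, 0, 0.0075, 0, 0.01]]}';  python3 nudge.py '{"segments": [[0, 0, 0.005, 0, 0.01], [0, 0, 0.005, 0, 0.01]]}'|grep -E 'pos|ft'; python3 nudge.py '{"segments": [[0, 0, 0.005, 0, 0.01], [0, 0, 0.005, 0, 0.01]]}'|grep -E 'pos|ft'
```

```text
time_s: 10.85
position: [0.6069, 0.0281, 0.1034]
tool_rot: [[-0.96, -0.279, -0.001], [-0.279, 0.96, 0.0], [0.001, 0.0, -1.0]]
ft_force: [0.6, 0.2, -0.8]
grip_width: 0.0237
gripper_force: 40.5
position: [0.6073, 0.028, 0.1]
ft_force: [0.4, -0.6, 0.2]
position: [0.6078, 0.0278, 0.0966]
ft_force: [2.5, -1.3, 0.9]
```

Converted, 0.002 m / 0.4 = 0.005, -0.0005 m / 0.4 = -0.0013.

```bash
python3 nudge.py '{"segments": [[-0.0013, -0.001, 0.005, 0, 0.01], [0, 0, 0.005, 0, 0.01]]}'|grep -E 'pos|ft'; python3 nudge.py '{"segments": [[0, 0, 0.005, 0, 0.01], [0, 0, 0.005, 0, 0.01]]}'|grep -E 'pos|ft'
```

```text
position: [0.6081, 0.0276, 0.0922]
ft_force: [2.2, -2.5, 0.5]
position: [0.6081, 0.0276, 0.0882]
ft_force: [3.4, -2.9, 0.9]
```

Careful with the scale: shifts go in shares of 40 cm and turns go in shares of 360 degrees. That gives: -0.0006 m / 0.4 = -0.0015, -0.0003 m / 0.4 = -0.0008.

```bash
python3 nudge.py '{"segments": [[-0.0008, -0.0015, 0, 0, 0.01], [0, 0, 0, 0, 0.01]]}'|grep -E 'pos|ft'; python3 nudge.py '{"segments": [[0, 0, 0.005, 0, 0.01], [0, 0, 0.0025, 0, 0.01]]}'|grep -E 'pos|ft'
```

```text
position: [0.6081, 0.0275, 0.0879]
ft_force: [3.0, -1.8, -1.7]
position: [0.6081, 0.0274, 0.0849]
ft_force: [1.8, -0.8, 0.2]
```

Converted, 0.002 m / 0.4 = 0.005, -0.0004 m / 0.4 = -0.001.

```bash
python3 nudge.py '{"segments": [[-0.001, -0.0008, 0.005, 0, 0.01], [0, 0, 0.005, 0, 0.01]]}'|grep -E 'pos|ft'; python3 nudge.py '{"segments": [[0, 0, 0.005, 0, 0.01], [0, 0, 0.005, 0, 0.01]]}'|grep -E 'pos|ft';python3 nudge.py '{"segments": [[0, 0, 0.005, 0, 0.01], [0, 0, 0.005, 0, 0.01]]}'|grep -E 'pos|ft'
```

```text
position: [0.6082, 0.0273, 0.0807]
ft_force: [1.2, -0.0, -1.1]
position: [0.6083, 0.0273, 0.0767]
ft_force: [-1.0, -0.6, -0.7]
position: [0.6085, 0.0272, 0.0729]
ft_force: [-0.4, -0.0, -1.4]
```

Going in freely. The collar should seat near TCP z of 0.066.

Converted, 0.002 m / 0.4 = 0.005.

```bash
python3 nudge.py '{"segments": [[0, 0, 0.005, 0, 0.01], [0, 0, 0.005, 0, 0.01]]}'|grep -E 'pos|ft';for i in 1 2 ; do python3 nudge.py '{"segments": [[0, 0, 0.0025, 0, 0.01], [0, 0, 0.0025, 0, 0.01]]}'|grep -E 'pos|ft'; done
```

```text
position: [0.6086, 0.0272, 0.069]
ft_force: [0.6, 0.3, -1.2]
position: [0.6086, 0.0272, 0.067]
ft_force: [0.2, -0.6, -1.3]
position: [0.6087, 0.0272, 0.0664]
ft_force: [-5.7, -1.1, 15.5]
```

Converted, -0.04 m / 0.4 = -0.1, -0.03 m / 0.4 = -0.075.

```bash
python3 nudge.py '{"segments": [[0, 0, 0, 0, 0.026], [0, 0, 0, 0, 0.032], [0, 0, 0, 0, 0.045], [0, 0, 0, 0, 0.05], [0, 0, 0, 0, 0.05]]}'; python3 nudge.py '{"segments": [[0, 0, -0.0125, 0, 0.05], [0, 0, -0.05, 0, 0.05], [0, 0, -0.075, 0, 0.05], [0, 0, -0.1, 0, 0.05], [0, 0, -0.075, 0, 0.05], [0.075, 0, 0, 0, 0.05], [0.075, 0, 0, 0, 0.05], [0, 0, 0, 0, 0.05]]}'
python3 - <<'E'
from rig import env
import cv2,pickle,numpy as np
from h import *
D={n:env.get_image(n) for n in('wrist','scene','side')};pickle.dump(D,open('d5.pkl','wb'))
im=np.zeros((600,800,3),np.uint8)
im[:300,:400]=cv2.resize(D['scene']['pixels'][:,:,::-1],(400,300),interpolation=cv2.INTER_AREA)
u,v=proj(D['wrist'],(.608,.028,.07)).astype(int);print(u,v);u=max(u,60);v=min(v,375)
im[:300,400:]=cv2.resize(D['wrist']['pixels'][v-45:v+45,u-60:u+60,::-1],(400,300))
for n,x,y in(('scene',0,300),('side',400,300)):
    u,v=proj(D[n],(.608,.028,.06)).astype(int)
    im[y:y+300,x:x+400]=cv2.resize(D[n]['pixels'][v-30:v+30,u-40:u+40,::-1],(400,300),interpolation=cv2.INTER_CUBIC)
cv2.imwrite('pics/z5.png',im)
E
```

```text
time_s: 13.75
position: [0.6087, 0.027, 0.065]
tool_rot: [[-0.96, -0.279, -0.0], [-0.279, 0.96, -0.0], [0.0, -0.0, -1.0]]
ft_force: [-0.1, -0.2, 0.2]
grip_width: 0.0497
gripper_force: 0.0
time_s: 14.55
position: [0.5485, 0.0101, 0.1909]
tool_rot: [[-0.961, -0.278, -0.001], [-0.278, 0.961, -0.0], [0.001, 0.0, -1.0]]
ft_force: [-0.1, 0.7, -0.3]
grip_width: 0.0504
gripper_force: 0.0
278 265
```

View pics/z5.png

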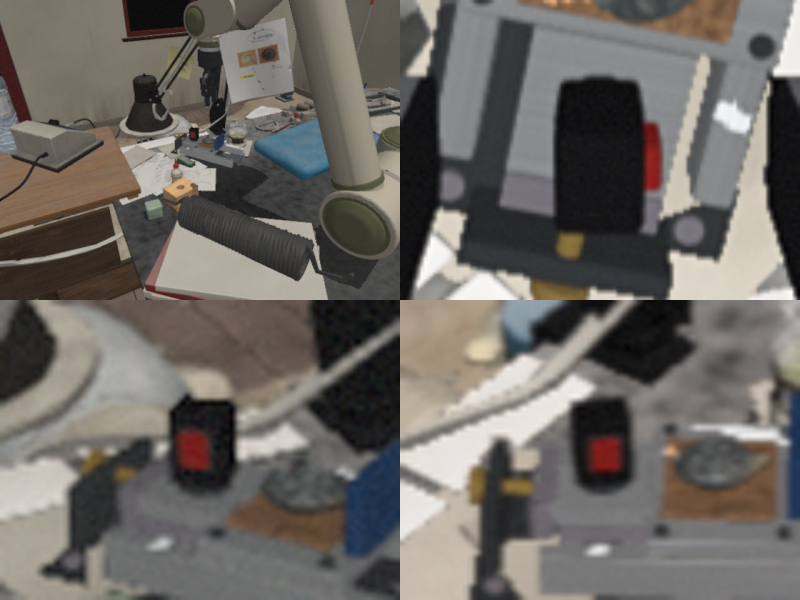

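The pin stands upright and seated at the wrist crop's (600,155). Its red button is out by about 5 mm at (652,157), the sled is still at its stop, and the bystanders haven't moved. I'm handing it in.

```bash
python3 -c "
from rig import env
print(env.close_job())"
```

```text
the job is handed in; nothing more can be done
None
```

I pushed the sled to its stop, seated the pin through both holes with its button sprung out so it stands locked upright, left the bystanders where they were, and handed the job in at about 15 s; no verdict came back.

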